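Set the hearth extraction to the third click and start it

TASK

Get the hearth's fume extraction going: on the grey control box, gently push the upright lever along its slot with a fingertip, away from the closed end where it stands, counting the clicks by feel, and leave it resting in the third click without overrunning it. Then press the round start button fully and let it spring back. Only push and press, do not grip anything, and leave the mug, the jar and the tape roll where they stand.

Things in the scene. Friction and masses are not known exactly. Their poses are not given: they have to be found in the camera images.
- control_box: fixed grey sheet-metal control box between the hinged tin and the vice, 84 mm (its x) by 160 mm (its y) by 50 mm high. Origin: centre of its underside; z up. The dark-framed slot in its top runs along its y, from +62 to -60 mm at x = +16 mm; the lever stands in it, the closed end is the +y end. The start button stands in the top at x = -19, y = +50 mm.
- lever_knob (a point): centre of the lever's upright black knob, a ribbed rounded block 24 mm (box x, across the slot) by 14 mm (box y, along the slot) by 34 mm high; its underside is 6 mm, its centre 23 mm and its top 40 mm above the box's top. It only slides along the slot; its axes are those of the box.
- lever (a joint): lever travel in m: 0 at the closed (box +y) end, growing towards box -y, at most 0.100. It starts in a smooth run, 0 to 0.012 (under 1 N). Then come five clicks 16 mm apart, the first rest just over 30 mm from 0. Into each the push rises to 5 to 7 N for 7 mm, drops to nothing past a hump, and the lever snaps up to 8 mm ahead of the finger and stays. Over 8 mm past a rest leads to the next.
- start_button_top (a point): centre of the top face of the start button, a round bare-metal spring push button, 20 mm across, in a dark collar 36 mm across; when out, its top face is 17 mm above the box's top. It moves straight down.
- start_button (a joint): how far the start button is pressed in m: 0 out, 0.005 fully down, which takes 5 N; it springs back when let go. It is to be pressed only once the lever rests in the third click.
- jar_salt_mid (a point): bystander: white jar with a blue cap, 52 mm across, 60 mm high; the point is half-way up. Stands loose left of the box.
- mug_mid (a point): bystander: green mug, 86 mm across plus handle, 96 mm high; the point is half-way up. Stands loose on the robot's side of the box.
- tape_roll_mid (a point): bystander: white roll of tape lying flat, 87 mm across, 24 mm high; the point is half-way up. Lies loose behind the box.

How it is judged:
On the way, in this order (a step that is already met when the one before it is completed fails the run):
1. the lever rests in the third click (value of joint lever between 0.06 and 0.068 m), for 0.2 s.
2. the start button is pressed (value of joint start_button above 0.0038 m), for 0.02 s.
At the end, for the whole second after the job is handed in: The lever rests in the third click (64 mm from the closed end, within 4 mm) and the start button, pressed once the lever was there, is out again (less than 1.5 mm down) (all of step 1 and value of joint start_button below 0.0015 m); the robot touches nothing.
It fails at once if the lever overran the third click (value of joint lever above 0.073 m).
It fails at once if the start button was pressed while the lever was not in the third click (value of joint start_button above 0.003 m and (value of joint lever below 0.059 m or value of joint lever above 0.069 m)).
It fails at once if the lever was gripped or forced (more than 30 N) (contact force between the fingers and lever above 30 N).
It fails at once if the start button was forced (more than 50 N) (contact force between the arm and start_button above 50 N).
It fails at once if the jar, the mug or the tape roll was moved or lifted (distance of any of jar_salt_mid, mug_mid, tape_roll_mid from where it was at the start of the episode above 0.02 m).
It also fails if it takes over 64 s, if anything falls off the work surface, if the arm or the gripper's body presses on something with over 40 N, if the wrist force passes 120 N, or if a joint passes its speed limit or range.

ROBOT

A 6-joint arm with a two-finger parallel gripper is mounted at the origin on a cart in front of the work surface, level with it; the furniture and walls round the work are solid. World frame = base frame: x ahead of the robot, y to its left, z up, the work surface at z = 0. Lengths are in m, angles in rad, forces in N, time in s.
With the tool pointing down it reaches from about 0.225 to 0.875 m from the base axis. Payload 3.4 kg.
Tool frame: the origin (TCP) lies between the finger pads; the fingertips stand 8 mm ahead of it and the grasp point (between the pads) lies 11 mm behind it; z points along the fingers, y is the line along which they close (so a half turn about z gives the same grasp; the last joint's range is limited). The gripper opens to 85 mm and grips with 20 to 120 N. Pads are 22 mm wide; open, the fingers measure 114 mm over their backs; the gripper's body (76 mm by 85 mm) begins 54 mm behind the grasp point. The pads swing forward as they close: fully open they stand 13 mm farther back than shut.
Start: joints at [1.085, 0.276, 1.505, -0, 1.361, -0.121], TCP at [0.205, 0.537, 0.239] pointing down, gripper open.
Joint ranges: [-2.89, 2.89], [-0.75, 2.08], [0.22, 2.7], [-1.18, 4.32], [0.11, 2.71], [-2.7, 2.7]. Speed limits (rad/s): [2.57, 2.57, 3.14, 3.14, 3.14, 3.14].

INTERFACE

Orientations are given as a unit quaternion [w, x, y, z].
In Python, from rig import manip gives the robot as it stands.
- The arm moves only by the tool move_arm, never from a script. Its argument "deltas" is a list that holds one entry, the list of rows, each a list of 5 numbers: the shift along the tool's x, y, z normalised to -1 to 1, where 1 is 80 cm, then the turn about the tool's z normalised to -1 to 1, where 1 is 120 degrees, then the closure, from -1 (fully open) to 1 (shut). In form: [[[tx, ty, tz, twist, grip], ...]]. A call has 1 to 12 rows; each row is the pose to reach, as a shift and turn from the pose commanded when the call began, along the tool's axes at that moment; what a row does not reach only later rows make up. A row lasts 1/10 s, in which the tool goes at most 50 mm and 8.59 degrees, less where a joint would pass 70% of its speed; a pose out of reach is approached as far as the arm can. A call with a number of a shift or a turn outside -1 to 1 is refused whole. A call with a gripper value outside its range is refused whole. The fingers move at their own pace and stop on an object; "squeeze" is the grip in N (left out, the last holds). Time passes only in rows, so rows that repeat a pose let the fingers close. It gives the time, the measured TCP pose, the force, the opening and the grip force at its end, in the units of the state.
- manip.get_state(): the state, without advancing time (a new reading comes with each control period).
- manip.get_image(name): name is "scene" or "side" or "wrist"; returns the picture (420x560x3 uint8, red, green, blue); there is no depth.
- manip.camera_params(name): a dict with "fx", "fy", "cx", "cy" (pixels), "R" (3x3) and "t" (3): a world point X has camera coordinates R X + t; the wrist camera has in their place "tool_from_camera" (4x4, takes a point from camera to tool coordinates, whose origin is the TCP and whose axes are the flange's). Camera axes: x right, y down, z forward; pixel columns grow to the right and rows downward; lengths in m; the calibration is good to about 2 mm. The wrist camera is an equidistant fisheye: a pixel r from the principal point sees the ray r / f radians off the axis. A picture is of the moment at which its call begins: read the wrist's pose just before it. camera_params takes no time and is no camera call.
- manip.sign_off(): hands the job in; it is judged then, once.
The state is a dict: "clock": time; "qpos": joint angles; "qd": joint speeds; "effort": joint torques, N m; "position": TCP position; "ee_rot": TCP orientation; "contact_force": force on the tool from outside, world axes, zero at the start; "moment": the same for the moment, N m; "width": finger opening in m; "gripper_force": force on a finger pad.
Only numpy, scipy, OpenCV 4.12 (cv2) and the standard library are available. Lean on these libraries where they do the work, as an engineer would, in place of code of your own. Each camera call takes 0.05 s, during which the arm holds its last target. There are 200 camera calls.

## Working session

There is one attempt and no reset: what is moved stays moved. The work goes in short steps, Python scripts to look and compute and a tool call to move; the robot and the scene stay as the last step left them, time stands still between calls to the robot, and variables do not carry over. Pictures are saved under pics/ and viewed, at most 10 in all, crops included, and the job is handed in when it is done.

Besides the shell and the picture viewer there is one more tool, called as name([rows], argument=value, ...), one row to a line, values as JSON. move_arm: Moves the arm, as the interface text tells. Scaled input: -1 to 1 covers 80 cm each way for a shift and 120 degrees each way for a turn. Its arguments: {"type":"object","properties":{"deltas":{"type":"array","items":{"type":"array","items":{"type":"array","items":{"type":"number","minimum":-1,"maximum":1}}}},"squeeze":{"type":"number"}},"required":["deltas"]}

```bash
mkdir -p pics
python3 - <<'E'
from rig import manip
import cv2,numpy as np
s=manip.get_state();print({k:np.round(v,4).tolist() for k,v in s.items()})
for n in["scene","side","wrist"]:
    im=manip.get_image(n);cv2.imwrite(f"pics/{n}0.png",im[...,::-1])
    print(n,manip.camera_params(n))
E
```

```text
{'clock': 0.0, 'qpos': [1.085, 0.2766, 1.5061, -0.0, 1.3607, -0.121], 'qd': [-0.0007, 0.0021, 0.0002, 0.0001, -0.0, 0.0022], 'effort': [0.0012, -41.6773, -24.5809, -0.0004, 0.0106, -0.0], 'position': [0.2049, 0.5367, 0.2384], 'ee_rot': [-0.0003, 0.1814, 0.9834, -0.0009], 'contact_force': [0.1655, 0.5593, 0.3918], 'moment': [0.0179, 0.0146, -0.0019], 'gripper_force': 0.0, 'width': 0.0854}
scene {'fx': 485.18447038792795, 'fy': 485.18447038792795, 'cx': 282.7614400086391, 'cy': 201.64495596879107, 'R': array([[ 0.60576604, -0.79555944,  0.01151903],
       [-0.5776878 , -0.44973417, -0.68118719],
       [ 0.5471054 ,  0.40598566, -0.73201867]]), 't': array([-0.13988912,  0.53703451,  0.45216637])}
side {'fx': 480.4889074997854, 'fy': 480.4889074997854, 'cx': 280.99980221166055, 'cy': 208.30331937727973, 'R': array([[-0.7765672 ,  0.62985107,  0.01519889],
       [ 0.52107018,  0.65563397, -0.54647046],
       [-0.35415991, -0.41645135, -0.83734045]]), 't': array([ 0.28299204, -0.44254741,  1.38598308])}
wrist {'fx': 325.19226210127806, 'fy': 325.19226210127806, 'cx': 283.4717309807611, 'cy': 212.41466944357109, 'tool_from_camera': array([[-7.80929910e-05, -9.61774818e-01, -2.73841549e-01,
         6.87871036e-02],
       [ 9.99999713e-01,  1.31104911e-04, -7.45636926e-04,
         1.02990373e-03],
       [ 7.53036790e-04, -2.73841529e-01,  9.61774532e-01,
        -1.35331945e-01],
       [ 0.00000000e+00,  0.00000000e+00,  0.00000000e+00,
         1.00000000e+00]])}
```

View pics/scene0.png

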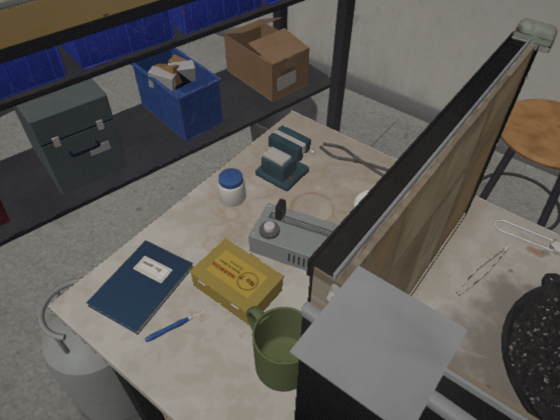

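View pics/side0.png

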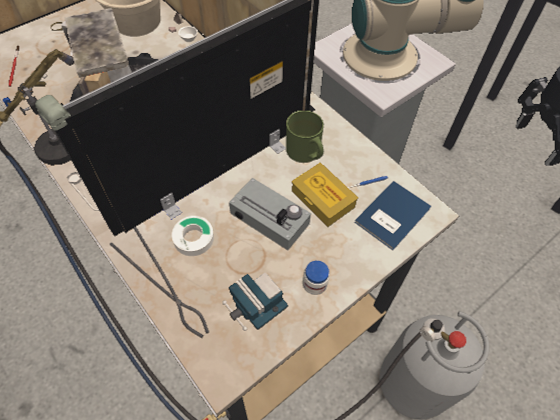

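View pics/wrist0.png

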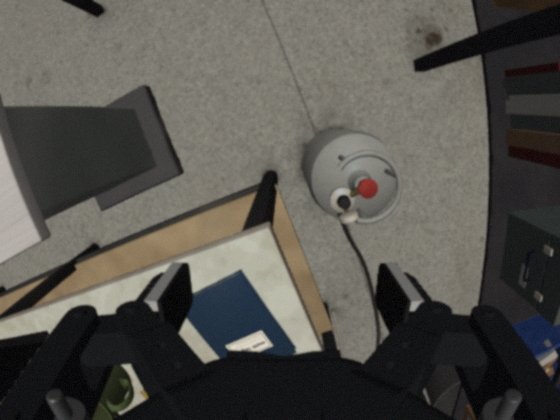

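The scene view shows the box near (295,235), with the knob at (281,209) and the button at (270,229). In the side view the box is near (270,213), with the knob at (290,215) and the button at (293,211). A tall black screen stands on the box's -y side. I'll zoom in on both.

Run:
```python
import cv2,numpy as np
a=cv2.imread("pics/side0.png")[165:260,215:325];b=cv2.imread("pics/scene0.png")[190:280,235:345]
a=cv2.resize(a,(550,475),interpolation=cv2.INTER_CUBIC)
b=cv2.resize(b,(550,450),interpolation=cv2.INTER_CUBIC)
cv2.imwrite("pics/ca.png",a);cv2.imwrite("pics/cb.png",b)
```

```text
(no output)
```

View pics/ca.png

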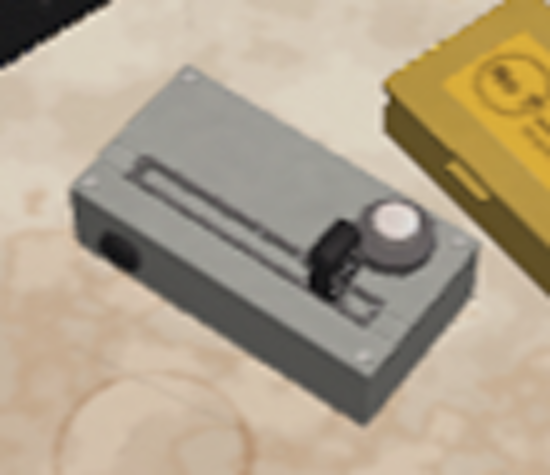

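View pics/cb.png

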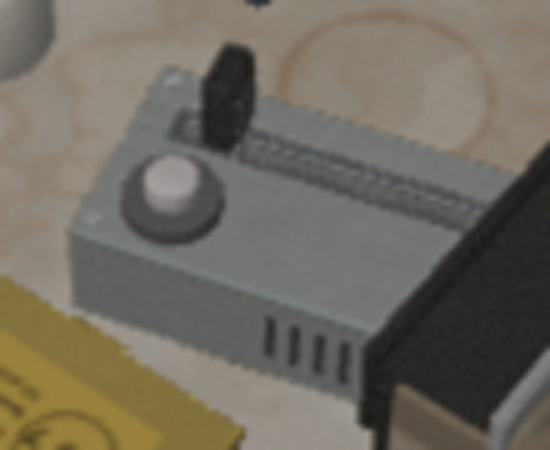

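The box's top corners in the side crop are (188,68), (75,193), (365,372) and (478,245). The button face is at (397,220) and the knob top at about (340,238). In the scene crop the button face is at (172,172) and the knob top at (236,50).

```bash
cat > h.py <<'E'
import numpy as np
from rig import manip
from scipy.spatial.transform import Rotation as Ro
def cast(n,u,v,z):
    c=manip.camera_params(n);d=c["R"].T@[(u-c["cx"])/c["fx"],(v-c["cy"])/c["fy"],1];o=-c["R"].T@c["t"]
    return o+d*(z-o[2])/d[2]
def cr(n,p,z):
    o={"side":(215,165),"scene":(235,190)}[n]
    return cast(n,(p[0]+.5)/5-.5+o[0],(p[1]+.5)/5-.5+o[1],z)
E
python3 - <<'E'
from h import *
P=np.array([cr("side",p,.05) for p in[(188,68),(75,193),(365,372),(478,245)]])
print(P.round(4),[np.linalg.norm(P[i]-P[i-1]).round(4) for i in range(4)])
c=P.mean(0);y=(P[2]+P[3]-P[0]-P[1])[:2];a=np.arctan2(-y[0],y[1]);print("c",c,"yaw",np.degrees(a))
x=(P[1]+P[2]-P[0]-P[3])[:2];print("yaw from x",np.degrees(np.arctan2(x[1],x[0])))
R=np.array([[np.cos(a),-np.sin(a)],[np.sin(a),np.cos(a)]])
for n,b,k in[("side",(397,220),(340,238)),("scene",(172,172),(236,50))]:
    B=cr(n,b,.067);K=cr(n,k,.09);print(n,"button",B,R.T@(B-c)[:2],"knob",K,R.T@(K-c)[:2])
Q=[cr("scene",p,.05) for p in[(170,68),(72,232)]];print(Q)
E
```

```text
[[0.5754 0.1566 0.05  ]
 [0.6542 0.1799 0.05  ]
 [0.6126 0.3264 0.05  ]
 [0.5353 0.3085 0.05  ]] [np.float64(0.1571), np.float64(0.0822), np.float64(0.1523), np.float64(0.0793)]
c [0.5943802  0.24285257 0.05      ] yaw 15.322507898747265
yaw from x 14.782130711554204
side button [0.56183461 0.28526679 0.067     ] [-0.02018068  0.04950679] knob [0.59595455 0.2884819  0.09      ] [0.01357603 0.04359136]
scene button [0.56371226 0.28383826 0.067     ] [-0.01874726  0.04763287] knob [0.60513561 0.28831492 0.09      ] [0.02238661 0.0410042 ]
[array([0.61332012, 0.32427662, 0.05      ]), array([0.53284604, 0.30322781, 0.05      ])]
```

```bash
cat >> h.py <<'E'
c=np.array([.595,.242]);A=np.radians(15.2);BR=np.array([[np.cos(A),-np.sin(A)],[np.sin(A),np.cos(A)]])
def goto(bx,by,z,phi):
    "deltas (norm.) to put TCP at box x,y (mm), world z, tool x at box angle phi deg"
    s=manip.get_state();q=s["ee_rot"];R=Ro.from_quat([*q[1:],q[0]]).as_matrix()
    w=np.r_[c+BR@[bx/1e3,by/1e3],z];d=R.T@(w-s["position"])
    cur=np.degrees(np.arctan2(R[1,0],R[0,0]));tw=-((phi+15.2-cur+180)%360-180)
    print("target",w.round(4),"delta/0.8",(d/.8).round(4),"twist/120",round(tw/120,4),"tilt z",R[:,2].round(3))
def box():
    s=manip.get_state();return (BR.T@(s["position"][:2]-c)*1e3).round(2),s["position"][2].round(4),s["contact_force"].round(2),s["clock"]
E
python3 - <<'E'
from h import *
for n,p in[("h1",(172,215)),("h2",(280,150)),("jar",(316,290)),("mug",(305,158))]:
    w=cast("side",*p,0);print(n,w.round(3),(BR.T@(w[:2]-c)).round(3))
goto(16,75,.24,90)
E
```

```text
h1 [0.757 0.096 0.   ] [ 0.118 -0.183]
h2 [0.448 0.099 0.   ] [-0.179 -0.099]
jar [0.624 0.434 0.   ] [0.079 0.178]
mug [0.416 0.157 0.   ] [-0.195 -0.035]
target [0.5908 0.3186 0.24  ] delta/0.8 [-0.5479 -0.0828 -0.0017] twist/120 0.4492 tilt z [-0.001 -0.001 -1.   ]
```

move_arm([
  [[-0.05, -0.008, 0, 0.045, 1], [-0.1, -0.016, 0, 0.09, 1], [-0.15, -0.024, 0, 0.135, 1], [-0.2, -0.032, 0, 0.18, 1], [-0.25, -0.04, 0, 0.225, 1], [-0.3, -0.048, 0, 0.27, 1], [-0.35, -0.056, 0, 0.315, 1], [-0.4, -0.064, 0, 0.36, 1], [-0.45, -0.07, 0, 0.4, 1], [-0.5, -0.076, 0, 0.449, 1], [-0.548, -0.083, 0, 0.449, 1], [-0.548, -0.083, 0, 0.449, 1]],
], squeeze=20)

```text
clock: 1.35
position: [0.5955, 0.3155, 0.238]
ee_rot: [0.001, 0.609, 0.793, -0.0]
contact_force: [-0.6, -0.5, 0.0]
width: -0.0
gripper_force: 0.0
```

Run:
```python
from h import *
import cv2
goto(16,80,.074,90);print(box(),manip.get_state()["width"])
w=manip.get_image("wrist");s=manip.get_image("side")
cv2.imwrite("pics/w1.png",np.hstack([w,s])[...,::-1][:, :, :].repeat(1,0)[:, :1120][::1] if 0 else cv2.resize(np.hstack([w,s]),(800,300))[...,::-1])
```

```text
target [0.5895 0.3234 0.074 ] delta/0.8 [ 0.0119 -0.0049  0.2049] twist/120 -0.0021 tilt z [ 0.002 -0.002 -1.   ]
(array([19.71, 70.83]), np.float64(0.238), array([-0.62, -0.49,  0.03]), 1.35) -4.564592399163601e-05
```

View pics/w1.png

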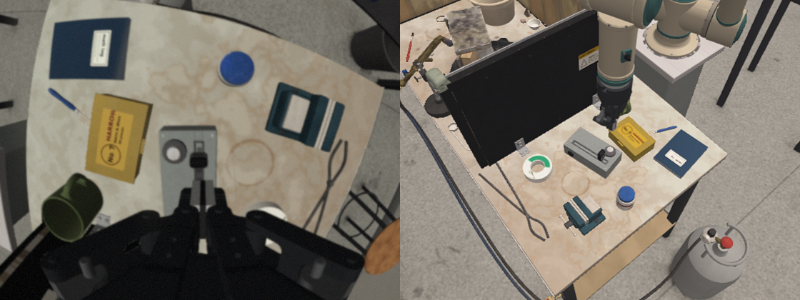

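The wrist view shows the fingers shut, with the knob just beyond the tips near (200,160) and the button at (172,151). The side view shows clear space around the hand. Next I go down behind the knob.

move_arm([
  [[0.012, -0.005, 0.03, -0.002, 1], [0.012, -0.005, 0.07, -0.002, 1], [0.012, -0.005, 0.11, -0.002, 1], [0.012, -0.005, 0.15, -0.002, 1], [0.012, -0.005, 0.18, -0.002, 1], [0.012, -0.005, 0.195, -0.002, 1], [0.012, -0.005, 0.205, -0.002, 1], [0.012, -0.005, 0.205, -0.002, 1], [0.012, -0.005, 0.205, -0.002, 1]],
])

```text
clock: 2.35
position: [0.5852, 0.3276, 0.0766]
ee_rot: [0.0, 0.605, 0.796, 0.001]
contact_force: [-0.3, -0.5, 0.1]
width: -0.0001
gripper_force: 0.0
```

Run:
```python
from h import *
import cv2
print(box());goto(16,62,.074,90)
w=manip.get_image("wrist");s=manip.get_image("side")
a=cv2.resize(w[120:330,180:380],(400,420));b=cv2.resize(s[150:270,210:330],(400,420))
cv2.imwrite("pics/w2.png",np.hstack([a,b])[...,::-1])
```

```text
(array([12.99, 85.16]), np.float64(0.0766), array([-0.29, -0.49,  0.14]), 2.35)
target [0.5942 0.306  0.074 ] delta/0.8 [-0.029   0.0036  0.0032] twist/120 0.0023 tilt z [ 0.002  0.001 -1.   ]
```

View pics/w2.png

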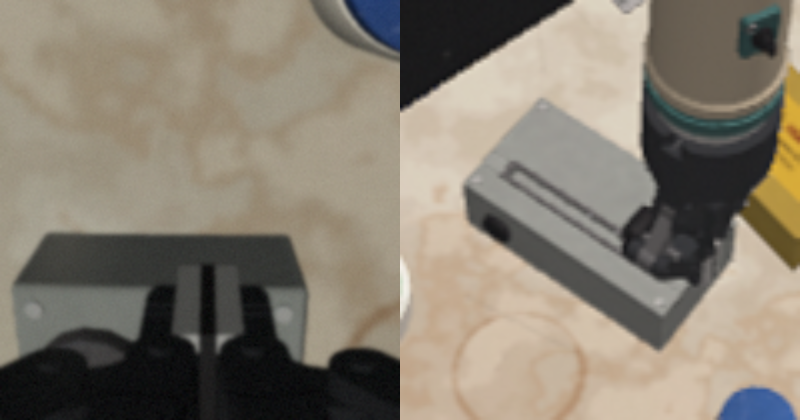

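The wrist crop shows the shut fingertips at (207,265), about box x = +13, behind the knob and inside the box's edges. The side crop shows the hand at the +y end with nothing touching. Now I approach slowly.

move_arm([
  [[-0.006, 0.0036, 0.0032, 0.002, 1], [-0.012, 0.0036, 0.0032, 0.002, 1], [-0.018, 0.0036, 0.0032, 0.002, 1], [-0.022, 0.0036, 0.0032, 0.002, 1], [-0.024, 0.0036, 0.0032, 0.002, 1], [-0.026, 0.0036, 0.0032, 0.002, 1], [-0.028, 0.0036, 0.0032, 0.002, 1], [-0.03, 0.0036, 0.0032, 0.002, 1], [-0.032, 0.0036, 0.0032, 0.002, 1], [-0.034, 0.0036, 0.0032, 0.002, 1], [-0.034, 0.0036, 0.0032, 0.002, 1]],
])

```text
clock: 3.55
position: [0.5946, 0.3014, 0.0728]
ee_rot: [-0.0, 0.607, 0.795, -0.0]
contact_force: [0.2, -0.1, -0.2]
width: 0.0002
gripper_force: 0.2
```

```bash
python3 -c "
from h import *
print(box())"
```

```text
(array([15.24, 57.44]), np.float64(0.0728), array([ 0.19, -0.1 , -0.2 ]), 3.55)
```

move_arm([
  [[-0.00125, 0, 0, 0, 1], [-0.0025, 0, 0, 0, 1], [-0.00375, 0, 0, 0, 1], [-0.005, 0, 0, 0, 1], [-0.00625, 0, 0, 0, 1], [-0.0075, 0, 0, 0, 1], [-0.00875, 0, 0, 0, 1], [-0.01, 0, 0, 0, 1], [-0.01, 0, 0, 0, 1]],
])

```text
clock: 4.45
position: [0.5965, 0.2946, 0.0728]
ee_rot: [-0.001, 0.607, 0.794, 0.0]
contact_force: [-0.7, 3.4, -0.1]
width: -0.0004
gripper_force: 2.3
```

```bash
python3 -c "
from h import *
print(box())"
```

```text
(array([15.23, 50.32]), np.float64(0.0728), array([-0.75,  3.38, -0.06]), 4.45)
```

move_arm([
  [[-0.00125, 0, 0, 0, 1], [-0.0025, 0, 0, 0, 1], [-0.00375, 0, 0, 0, 1], [-0.00375, 0, 0, 0, 1]],
])

```text
clock: 4.85
position: [0.5968, 0.2936, 0.0729]
ee_rot: [-0.002, 0.608, 0.794, 0.002]
contact_force: [-3.2, 8.8, 0.4]
width: 0.0001
gripper_force: 4.6
```

move_arm([
  [[-0.00125, 0, 0, 0, 1], [-0.0025, 0, 0, 0, 1], [-0.0025, 0, 0, 0, 1]],
])

```text
clock: 5.15
position: [0.5971, 0.2923, 0.0729]
ee_rot: [-0.002, 0.608, 0.794, 0.002]
contact_force: [-3.4, 9.9, -0.0]
width: -0.0001
gripper_force: 5.2
```

move_arm([
  [[-0.00125, 0, 0, 0, 1], [-0.0025, 0, 0, 0, 1], [-0.0025, 0, 0, 0, 1]],
])

```text
clock: 5.45
position: [0.5976, 0.2905, 0.0729]
ee_rot: [-0.002, 0.608, 0.794, 0.002]
contact_force: [-3.8, 10.2, 0.4]
width: 0.0003
gripper_force: 5.4
```

move_arm([
  [[-0.00125, 0, 0, 0, 1], [-0.0025, 0, 0, 0, 1], [-0.0025, 0, 0, 0, 1]],
])

```text
clock: 5.75
position: [0.5986, 0.2868, 0.0728]
ee_rot: [-0.001, 0.607, 0.795, 0.001]
contact_force: [-1.5, 2.1, 0.9]
width: 0.0001
gripper_force: 1.1
```

```bash
python3 -c "
from h import *
print(box())"
```

```text
(array([15.19, 42.31]), np.float64(0.0728), array([-1.54,  2.05,  0.93]), 5.75)
```

First click felt: the push rose to about 10 N, then dropped near TCP y = 44 mm. The second hump should come near 29 mm and the third near 13 mm.

move_arm([
  [[-0.00125, 0, 0, 0, 1], [-0.0025, 0, 0, 0, 1], [-0.00375, 0, 0, 0, 1], [-0.005, 0, 0, 0, 1], [-0.00625, 0, 0, 0, 1], [-0.0075, 0, 0, 0, 1], [-0.0075, 0, 0, 0, 1]],
])

```text
clock: 6.45
position: [0.6008, 0.2796, 0.0728]
ee_rot: [-0.0, 0.607, 0.794, 0.0]
contact_force: [-0.1, 1.8, -0.6]
width: -0.0001
gripper_force: 0.9
```

move_arm([
  [[-0.00125, 0, 0, 0, 1], [-0.0025, 0, 0, 0, 1], [-0.0025, 0, 0, 0, 1]],
])

```text
clock: 6.75
position: [0.6009, 0.2789, 0.0728]
ee_rot: [-0.001, 0.607, 0.794, 0.001]
contact_force: [-1.6, 5.5, -0.7]
width: 0.0003
gripper_force: 2.8
```

move_arm([
  [[-0.00125, 0, 0, 0, 1], [-0.0025, 0, 0, 0, 1], [-0.0025, 0, 0, 0, 1]],
])

```text
clock: 7.05
position: [0.6011, 0.2784, 0.0729]
ee_rot: [-0.002, 0.608, 0.794, 0.002]
contact_force: [-2.2, 9.1, -0.4]
width: 0.0004
gripper_force: 4.5
```

move_arm([
  [[-0.00125, 0, 0, 0, 1], [-0.0025, 0, 0, 0, 1], [-0.0025, 0, 0, 0, 1]],
])

```text
clock: 7.35
position: [0.6014, 0.2772, 0.0729]
ee_rot: [-0.002, 0.608, 0.794, 0.002]
contact_force: [-2.1, 9.8, -0.8]
width: -0.0001
gripper_force: 5.2
```

```bash
python3 -c "
from h import *
print(box())"
```

```text
(array([15.42, 32.24]), np.float64(0.0729), array([-2.1 ,  9.82, -0.84]), 7.35)
```

move_arm([
  [[-0.00125, 0, 0, 0, 1], [-0.0025, 0, 0, 0, 1], [-0.0025, 0, 0, 0, 1]],
])

```text
clock: 7.65
position: [0.6019, 0.2755, 0.0729]
ee_rot: [-0.002, 0.608, 0.794, 0.002]
contact_force: [-3.4, 10.0, -0.5]
width: -0.0004
gripper_force: 5.4
```

move_arm([
  [[-0.00125, 0, 0, 0, 1], [-0.00125, 0, 0, 0, 1]],
])

```text
clock: 7.85
position: [0.6022, 0.274, 0.0729]
ee_rot: [-0.002, 0.607, 0.794, 0.002]
contact_force: [-2.3, 10.4, -0.3]
width: -0.0001
gripper_force: 4.7
```

move_arm([
  [[-0.00125, 0, 0, 0, 1], [-0.00125, 0, 0, 0, 1]],
])

```text
clock: 8.05
position: [0.603, 0.2714, 0.0728]
ee_rot: [-0.001, 0.607, 0.795, 0.001]
contact_force: [0.7, 1.8, -0.6]
width: -0.0001
gripper_force: 1.0
```

```bash
python3 -c "
from h import *
print(box())"
```

```text
(array([15.39, 26.3 ]), np.float64(0.0728), array([ 0.66,  1.78, -0.64]), 8.05)
```

Second click felt near TCP y = 28 mm, as predicted. The third should drop near 12 mm.

move_arm([
  [[-0.00125, 0, 0, 0, 1], [-0.0025, 0, 0, 0, 1], [-0.00375, 0, 0, 0, 1], [-0.005, 0, 0, 0, 1], [-0.00625, 0, 0, 0, 1], [-0.0075, 0, 0, 0, 1], [-0.0075, 0, 0, 0, 1]],
])

```text
clock: 8.75
position: [0.6048, 0.2641, 0.0728]
ee_rot: [-0.0, 0.607, 0.794, 0.0]
contact_force: [0.2, 2.3, -0.3]
width: 0.0003
gripper_force: 0.9
```

move_arm([
  [[-0.00125, 0, 0, 0, 1], [-0.0025, 0, 0, 0, 1], [-0.00375, 0, 0, 0, 1], [-0.00375, 0, 0, 0, 1]],
])

```text
clock: 9.15
position: [0.6051, 0.2632, 0.0729]
ee_rot: [-0.001, 0.608, 0.794, 0.001]
contact_force: [-3.0, 6.6, 0.4]
width: -0.0
gripper_force: 3.7
```

move_arm([
  [[-0.00125, 0, 0, 0, 1], [-0.0025, 0, 0, 0, 1], [-0.0025, 0, 0, 0, 1]],
])

```text
clock: 9.45
position: [0.6053, 0.2624, 0.0728]
ee_rot: [-0.002, 0.608, 0.794, 0.002]
contact_force: [-2.7, 9.2, -0.2]
width: -0.0001
gripper_force: 4.9
```

```bash
python3 -c "
from h import *
print(box())"
```

```text
(array([15.26, 16.95]), np.float64(0.0728), array([-2.75,  9.17, -0.2 ]), 9.45)
```

move_arm([
  [[-0.00125, 0, 0, 0, 1], [-0.0025, 0, 0, 0, 1], [-0.0025, 0, 0, 0, 1]],
])

```text
clock: 9.75
position: [0.6057, 0.2608, 0.0729]
ee_rot: [-0.002, 0.608, 0.794, 0.002]
contact_force: [-2.6, 10.6, -0.3]
width: 0.0003
gripper_force: 5.3
```

move_arm([
  [[-0.00125, 0, 0, 0, 1], [-0.00125, 0, 0, 0, 1]],
])

```text
clock: 9.95
position: [0.6059, 0.2599, 0.0729]
ee_rot: [-0.002, 0.608, 0.794, 0.002]
contact_force: [-2.3, 11.0, 0.0]
width: -0.0
gripper_force: 5.3
```

move_arm([
  [[-0.00125, 0, 0, 0, 1], [-0.00125, 0, 0, 0, 1]],
])

```text
clock: 10.15
position: [0.6063, 0.2588, 0.0729]
ee_rot: [-0.002, 0.608, 0.794, 0.002]
contact_force: [-3.1, 9.5, -0.0]
width: -0.0002
gripper_force: 5.1
```

```bash
python3 -c "
from h import *
print(box())"
```

```text
(array([15.26, 13.23]), np.float64(0.0729), array([-3.08,  9.49, -0.04]), 10.15)
```

move_arm([
  [[-0.00125, 0, 0, 0, 1], [-0.00125, 0, 0, 0, 1], [-0.00125, 0, 0, 0, 1]],
])

```text
clock: 10.45
position: [0.6074, 0.2545, 0.0728]
ee_rot: [0.0, 0.607, 0.795, -0.0]
contact_force: [0.3, 0.2, 0.6]
width: 0.0001
gripper_force: 0.0
```

Third click felt: the push fell from 10 N to 0. I back off, lift and check by eye.

move_arm([
  [[0.005, 0, 0, 0, 1], [0.012, 0, 0, 0, 1], [0.015, 0, -0.01, 0, 1], [0.03, 0.01, -0.05, 0, 1], [0.05, 0.02, -0.1, 0, 1], [0.08, 0.03, -0.13, 0, 1], [0.11, 0.04, -0.16, 0, 1], [0.13, 0.04, -0.16, 0, 1], [0.13, 0.04, -0.16, 0, 1], [0.13, 0.04, -0.16, 0, 1]],
])

```text
clock: 11.45
position: [0.61, 0.3621, 0.1991]
ee_rot: [-0.0, 0.607, 0.795, -0.002]
contact_force: [0.9, -0.2, 0.3]
width: -0.0001
gripper_force: 0.0
```

Run:
```python
from h import *
import cv2
print(box());goto(-19,50,.09,90)
w=manip.get_image("wrist");s=manip.get_image("side")
a=cv2.resize(w[120:330,180:380],(400,420));b=cv2.resize(s[165:260,215:325],(486,420))
cv2.imwrite("pics/w3.png",np.hstack([a,b])[...,::-1][:,:800])
```

```text
(array([ 45.93, 111.99]), np.float64(0.1991), array([ 0.86, -0.18,  0.26]), 11.45)
target [0.5636 0.2853 0.09  ] delta/0.8 [-0.0772 -0.0808  0.1368] twist/120 0.0005 tilt z [-0.003 -0.003 -1.   ]
```

View pics/w3.png

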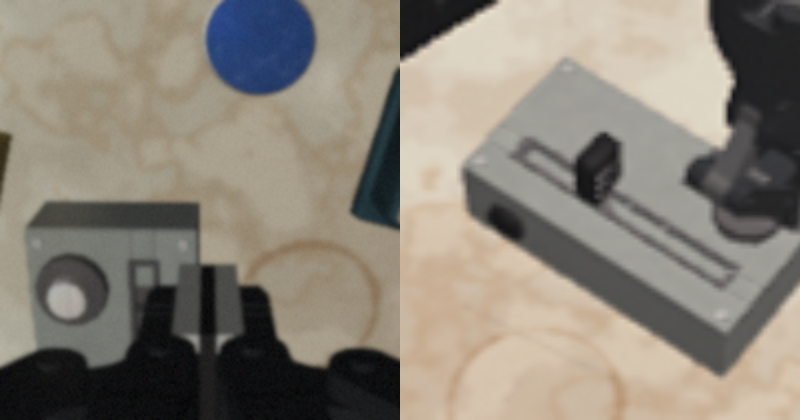

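The side crop shows the knob well along the slot, its top near (605,142). The wrist crop shows the button face at (67,299), clear of the fingers. I'll check both positions by number.

Run:
```python
from h import *
f=lambda w:(BR.T@(w[:2]-c)*1e3).round(1)
print("knob",f(cast("side",283,212.6,.09)),f(cast("side",205/4.418+215,142/4.418+165,.09)))
s=manip.get_state();q=s["ee_rot"];R=Ro.from_quat([*q[1:],q[0]]).as_matrix()
p=manip.camera_params("wrist");T=p["tool_from_camera"]
u=np.array([213.2-p["cx"],269.2-p["cy"]])/p["fx"];th=np.hypot(*u)
d=R@T[:3,:3]@np.r_[u/th*np.sin(th),np.cos(th)];o=s["position"]+R@T[:3,3]
print("button",f(o+d*(.067-o[2])/d[2]))
goto(-19,50,.085,90);print(box())
```

```text
knob [13.4 45.8] [  9.  -12.6]
button [-18.4  49.9]
target [0.5636 0.2853 0.085 ] delta/0.8 [-0.0764 -0.0809  0.1429] twist/120 -0.0002 tilt z [-0.003 -0.002 -1.   ]
(array([ 46.13, 111.23]), np.float64(0.199), array([ 0.14, -0.98, -0.19]), 11.55)
```

The three force humps and the image agree: the knob is at y of about -13 to -16 mm. The button reads (-18.4, 49.9), close to its given position. Now I go above it.

move_arm([
  [[-0.025, -0.027, 0.03, 0, 1], [-0.05, -0.054, 0.06, 0, 1], [-0.0764, -0.081, 0.09, 0, 1], [-0.0764, -0.081, 0.115, 0, 1], [-0.0764, -0.081, 0.13, 0, 1], [-0.0764, -0.081, 0.14, 0, 1], [-0.0764, -0.081, 0.143, 0, 1], [-0.0764, -0.081, 0.143, 0, 1], [-0.0764, -0.081, 0.143, 0, 1]],
])

```text
clock: 12.45
position: [0.5654, 0.2876, 0.0871]
ee_rot: [0.0, 0.607, 0.795, 0.001]
contact_force: [-0.1, 0.2, -0.8]
width: 0.0
gripper_force: 0.0
```

```bash
python3 -c "
from h import *
print(box())"
```

```text
(array([-16.6 ,  51.71]), np.float64(0.0871), array([-0.09,  0.2 , -0.77]), 12.45)
```

move_arm([
  [[-0.002, -0.003, 0.004, 0, 1], [-0.002, -0.003, 0.008, 0, 1], [-0.002, -0.003, 0.012, 0, 1], [-0.002, -0.003, 0.015, 0, 1], [-0.002, -0.003, 0.0165, 0, 1], [-0.002, -0.003, 0.0165, 0, 1]],
])

```text
clock: 13.05
position: [0.5626, 0.2849, 0.0732]
ee_rot: [-0.0, 0.607, 0.795, -0.0]
contact_force: [-0.0, -0.4, 2.0]
width: -0.0002
gripper_force: 1.3
```

move_arm([
  [[0, 0, 0.00125, 0, 1], [0, 0, 0.0025, 0, 1], [0, 0, 0.0025, 0, 1]],
])

```text
clock: 13.35
position: [0.5626, 0.2849, 0.0713]
ee_rot: [-0.0, 0.607, 0.795, 0.0]
contact_force: [-1.8, -0.3, 4.2]
width: -0.0
gripper_force: 2.0
```

move_arm([
  [[0, 0, 0.00125, 0, 1], [0, 0, 0.0025, 0, 1], [0, 0, 0.0025, 0, 1]],
])

```text
clock: 13.65
position: [0.5626, 0.2849, 0.07]
ee_rot: [-0.0, 0.607, 0.795, 0.0]
contact_force: [-2.7, -0.2, 8.4]
width: 0.0002
gripper_force: 4.2
```

move_arm([
  [[0, 0, 0.00125, 0, 1], [0, 0, 0.0025, 0, 1], [0, 0, 0.0025, 0, 1], [0, 0, 0.0025, 0, 1]],
])

```text
clock: 14.05
position: [0.5627, 0.2849, 0.0698]
ee_rot: [0.0, 0.607, 0.795, 0.001]
contact_force: [-5.7, -2.2, 17.4]
width: 0.0001
gripper_force: 8.6
```

The button is at its stop: 5 mm below first touch, with the force rising steeply. I release and retreat.

move_arm([
  [[0, 0, -0.01, 0, 1], [0, 0, -0.03, 0, 1], [0.03, 0, -0.08, 0, 1], [0.08, 0.03, -0.13, 0, 1], [0.13, 0.06, -0.17, 0, 1], [0.18, 0.09, -0.2, 0, 1], [0.2, 0.09, -0.2, 0, 1], [0.2, 0.09, -0.2, 0, 1], [0.2, 0.09, -0.2, 0, 1]],
])

```text
clock: 14.95
position: [0.5901, 0.4586, 0.226]
ee_rot: [0.0, 0.607, 0.795, -0.001]
contact_force: [0.1, -0.6, -0.5]
width: -0.0005
gripper_force: 0.0
```

Run:
```python
from h import *
import cv2
print(box())
s=manip.get_image("side");k=manip.get_image("scene")
a=cv2.resize(s[150:300,200:350],(400,400));b=cv2.resize(k[150:300,200:350],(400,400))
cv2.imwrite("pics/w4.png",np.hstack([a,b])[...,::-1])
```

```text
(array([ 52.01, 210.28]), np.float64(0.226), array([ 0.14, -0.56, -0.52]), 14.95)
```

View pics/w4.png

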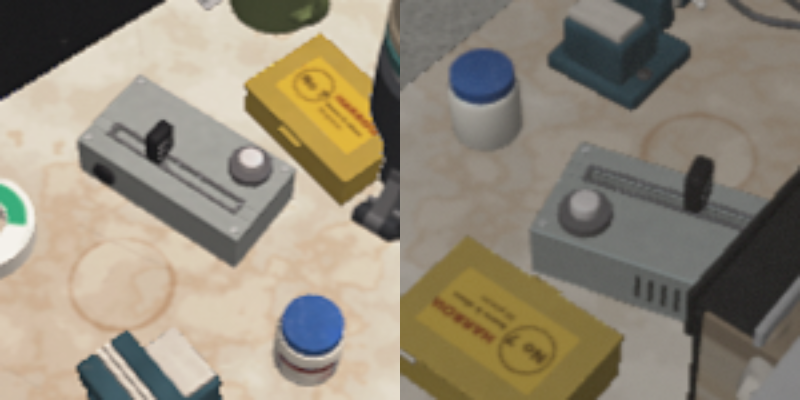

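Both crops show the button out and the jar, mug and tape roll where they stood. The knob top is near (160,128) in the side crop and (702,163) in the scene crop. One check of the travel, then I hand in.

Run:
```python
from h import *
f=lambda w:(BR.T@(w[:2]-c)*1e3).round(1)
a=f(cast("side",160/2.667+200,130/2.667+150,.09));b=f(cast("scene",302/2.667+200,162/2.667+150,.09))
print(a,b)
if -24<(a[1]+b[1])/2<-8: print(manip.sign_off())
```

```text
[ 13.9 -12.5] [ 18.5 -16.6]
the job is handed in; nothing more can be done
None
```

I pushed the lever to its third click, counting each click by the force on the fingertip and checking the knob's position in two camera views. I then pressed the start button to its stop, saw it spring back, left the mug, jar and tape roll where they stood, and handed the job in at about 15 s; no verdict was returned.

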